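# Open the two-button injector vise and slide the injector home against its end stop

## Task

The fuel injector in the bench vise was clamped short of its end stop. Press the vise's two black release buttons down together, one fingertip on each, and hold both down until the sliding jaw has run all the way back. Then let the buttons up and push the injector along the bed, from its black connector end, until its nose is in the notch of the end stop and its shoulder sits right against the stop; only push it, never lift it, leave it lying flat in the opened vise, and leave the two nozzles standing beside the vise where they are.

Things in the scene. Friction and masses are not known exactly. Their poses are not given: they have to be found in the camera images.
- vise: Grey injector vise fixed to the bench, 190 mm (x) by 230 mm (y), bed 28 mm above the bench. Origin: under its middle, on the bench. -x: front, with the buttons, towards the robot; y: along the injector, end stop at -y; z up. Front block x -81 to -40 mm, y +-55, top at 62 mm; fixed jaw face x -36; jaw and rear housing y +-53, up to 67 mm high; from y 55 to 103 mm the bed is open and flat.
- left_button (a joint): Press of the release button on the vise's +y side, m: 0 up, 0.007 fully down. Spring 2 N at first, 4 N fully down, plus about 1.5 N of pawl friction in the first 4 mm (so some 8 N for the pair); it bottoms hard. From 4 mm down it frees its own toothed rod of the jaw; it springs up when let go.
- right_button (a joint): The same for the release button at the vise's -y side. Each button frees only its own rod, so the jaw moves only while both are down.
- left_button_top (a point): Middle of the flat top of the left release button: round black cap, 24 mm across, 76 mm above the bench when up, 14 mm above the front block; vise x -62 mm, y +31 mm. The buttons are 62 mm apart, centre to centre, in line along the vise's y.
- right_button_top (a point): Middle of the flat top of the right release button, like the left one, at vise y = -31 mm.
- jaw (a joint): Travel of the sliding jaw, m: 0 shut on the injector, 0.036 fully back (vise's +x). While both buttons are down a damped spring draws it back in about 2 s; if one comes up early it locks at the next tooth (6 mm pitch) and goes on when both are pressed again. Fully back it stays locked when the buttons come up.
- jaw_top (a point): Middle of the top of the sliding jaw (steel block 26 x 106 mm); moves with the jaw. The jaw carries a sprung pad, which presses the injector against the fixed jaw with about 6 N at the start.
- injector: Rail injector, white-grey, 181 mm long, 24 mm body, 0.47 kg, lying on the vise's bed along its y. Origin: under the middle of its length, on the bed; its y points from the nose to the black connector head, parallel to the vise's y; z up. A side stub reaches 48 mm above the bed; it is not to be pushed.
- injector_head (a point): Middle of the flat end of the injector's black connector head (19 mm wide, 4.5 to 20.5 mm above the bed), 90.6 mm from the injector's origin along its +y: the face to push, towards the vise's -y. Pushing takes about 3 N once the jaw is back; before, about 10 N.
- injector_shoulder (a point): Shoulder of the injector on its axis, 67.7 mm from its origin along -y, where the 16.5 mm front part ends and the 6.5 mm nose (22 mm long) begins: the face that must meet the end stop. It starts 15 to 30 mm short of it.
- stop_face (a point): Point on the end stop's face where the injector's axis meets it, 12.5 mm above the bed; vise x -23.7, y -80 mm. Upright steel plate 52 mm wide, 28 mm high, 6 mm thick, with an open-topped notch 12 mm wide for the nose, fixed at the vise's -y end; its face looks to +y.
- nozzle_a: Loose injector nozzle, 18 mm across and 54 mm high, standing on the bench 45 to 75 mm beyond the vise's -y edge. Origin: centre of its underside. Bystander.
- nozzle_b: The other standing nozzle, like the first. Bystander.

How it is judged (in metres and radians):
On the way, in this order (a step that is already met when the one before it is completed fails the run):
1. both release buttons are held down together until the sliding jaw is fully back (value of joint jaw above 0.034 m and value of joint each of left_button, right_button above 0.0035 m), for 0.1 s.
2. the injector is pushed along the bed until its shoulder is against the end stop (y of injector_shoulder in the frame of vise between -0.083 and -0.0775 m and x of injector_shoulder in the frame of vise between -0.03 and -0.0175 m and z of injector in the frame of vise between 0.025 and 0.031 m and angle between the y axis of injector and the y axis of vise, either way round below 0.07 rad and angle between injector's own z axis and vertical below 0.1 rad), for 0.2 s.
At the end, for the whole second after the job is handed in: Jaw fully back (33 mm or more), both buttons up, injector flat on the bed (3 mm, 0.1 rad) along the vise (0.07 rad), nose in the notch and shoulder within 2.5 mm of the end stop, at rest; both nozzles stand where they stood (20 mm) (all of step 2 and value of joint jaw above 0.033 m and value of joint each of left_button, right_button below 0.0015 m and linear speed of injector below 0.01 m/s and angle between each of nozzle_a, nozzle_b's own z axis and vertical below 0.3 rad and distance of each of nozzle_a, nozzle_b from where it was at the start of the episode below 0.02 m); the robot touches nothing.
It fails at once if the injector is lifted off the bed or tipped over (z of injector in the frame of vise above 0.04 m or angle between injector's own z axis and vertical above 0.4 rad).
It fails at once if a standing nozzle is knocked over or shoved away (not (angle between nozzle_a's own z axis and vertical below 0.3 rad and distance of nozzle_a from where it was at the start of the episode below 0.02 m) or not (angle between nozzle_b's own z axis and vertical below 0.3 rad and distance of nozzle_b from where it was at the start of the episode below 0.02 m)).
It also fails if it takes over 48 s, if anything falls off the work surface, if the arm or the gripper's body presses on something with over 40 N, if the wrist force passes 120 N, or if a joint passes its speed limit or range.

## Robot

A 6-joint arm with a two-finger parallel gripper is mounted at the origin on a cart in front of the work surface, level with it; the furniture and walls round the work are solid. World frame = base frame: x ahead of the robot, y to its left, z up, the work surface at z = 0. Lengths are in mm, angles in rad, forces in N, time in s.
With the tool pointing down it reaches from about 300 to 775 mm from the base axis. Payload 14.6 kg.
Tool frame: the origin (TCP) lies at the very end of the fingers, on their centre line; the grasp point (between the pads) lies 19 mm behind it (ctrl.grip_depth is the distance from the TCP to the grasp point, in mm); z points along the fingers, y is the line along which they close (so a half turn about z gives the same grasp; the last joint's range is limited). The gripper opens to 94 mm and grips with 3 to 60 N. Pads are 16 mm wide; open, the fingers measure 119 mm over their backs; the gripper's body (75 mm by 177 mm) begins 78 mm behind the grasp point.
Start: joints at [-1.415, 0.3, 1.521, -0, 1.321, -0.067], TCP at [121.522, -536.397, 205.446] pointing down, gripper open.
Joint ranges: [-3.03, 3.03], [-0.79, 2.21], [0.23, 2.52], [-1.04, 4.18], [0, 3.07], [-2.55, 2.55]. Speed limits (rad/s): [2.22, 2.22, 2.57, 3.14, 3.14, 3.14].

## Interface

Orientations are given as a unit quaternion [w, x, y, z].
In Python, from plant import read_state, imaging, ctrl gives the robot as it stands.
- The arm moves only by the shell command python3 -m inch 'ROWS' [OPENING] [FORCE]. ROWS is JSON, a list of rows, each an object of numbers: "dx", "dy", "dz": the shift along the tool's x, y, z in m; "turn": the turn about the tool's z in degrees. In form: [{"dx": .., "dy": .., "dz": .., "turn": ..}, ...]. A call has 1 to 10 rows; each row shifts and turns the commanded pose from where the row before left it, along the tool's axes as they then stand; what a row does not reach is not made up. A row lasts 1/10 s, in which the tool goes at most 50 mm and 8.59 degrees, less where a joint would pass 70% of its speed; a pose out of reach is approached as far as the arm can. A call with a gripper value outside its range is refused whole. OPENING is the closure, from 0 (fully open) to 1 (shut), set as the call begins (- or left out, the last holds). The fingers move at their own pace and stop on an object; FORCE is the grip in N (left out, the last holds). Time passes only in rows, so rows that do not move let the fingers close. It gives the time, the measured TCP pose, the force, the opening and the grip force at its end, in the units of the state.
- read_state(): the state, without advancing time (a new reading comes with each control period).
- imaging.capture(name): name is "side" or "top"; returns a dict with "pixels" (400x640x3 uint8, red, green, blue), "fx", "fy", "cx", "cy" (pixels), "world_from_camera" (4x4, takes a point from camera to world coordinates). Camera axes: x right, y down, z forward; pixel columns grow to the right and rows downward; lengths in mm; the calibration is good to about 2 mm. A picture is of the moment at which its call begins. There is no depth.
- ctrl.finish_job(): hands the job in; it is judged then, once.
The state is a dict: "clock": time; "q": joint angles; "dq": joint speeds; "joint_torque": joint torques, N m; "ee_pos": TCP position; "eef_rot": TCP orientation; "force": force on the tool from outside, world axes, zero at the start; "moment": the same for the moment, N m; "opening": finger opening in mm; "gripper_force": force on a finger pad.
Only numpy, scipy, OpenCV 4.12 (cv2) and the standard library are available. Lean on these libraries where they do the work, as an engineer would, in place of code of your own. Each camera call takes 0.05 s, during which the arm holds its last target. There are 200 camera calls.

## Working session

There is one attempt and no reset: what is moved stays moved. The work goes in short steps, Python scripts to look and compute and a shell command to move; the robot and the scene stay as the last step left them, time stands still between calls to the robot, and variables do not carry over. Pictures are saved under pics/ and viewed, at most 10 in all, crops included, and the job is handed in when it is done.

```bash
ls; mkdir -p pics; python3 - <<'E'
from plant import read_state, imaging, ctrl
import cv2,pickle
s=read_state();print(s)
for n in("top","side"):
    c=imaging.capture(n);pickle.dump(c,open(n+"0.pkl","wb"));cv2.imwrite(f"pics/{n}0.png",c["pixels"][:,:,::-1]);print(n,c["fx"],c["fy"],c["cx"],c["cy"],c["world_from_camera"])
E
```

```text
pics
{'clock': 0.0, 'q': array([-1.41458281e+00,  3.00473012e-01,  1.52154820e+00, -2.43260794e-05,
        1.32070799e+00, -6.65799346e-02]), 'dq': array([-8.14641076e-04, -3.11712860e-05,  9.64956297e-04, -7.71514254e-04,
       -5.44622472e-05,  6.13229162e-04]), 'joint_torque': array([-1.53592387e-04, -5.31811166e+01, -3.52736771e+01,  7.08374265e-02,
        2.43608822e-02, -9.29064868e-05]), 'ee_pos': array([ 121.48757117, -536.15639688,  204.89919534]), 'eef_rot': array([-5.67174797e-04,  9.93801302e-01,  1.11169458e-01, -3.72307717e-05]), 'force': array([ 0.6237759 , -0.16427411, -0.38350203]), 'moment': array([-0.03068487,  0.03173579,  0.02778473]), 'gripper_force': 0.0, 'opening': 93.60059306162371}
top 418.7097834548653 418.7097834548653 310.16704683842016 198.51335383104782 [[ 1.93900878e-02 -9.91077611e-01  1.31868090e-01  4.23018321e+02]
 [-9.99637712e-01 -1.67547958e-02  2.10646873e-02 -1.92299365e+02]
 [-1.86673170e-02 -1.32228762e-01 -9.91043433e-01  9.00753124e+02]
 [ 0.00000000e+00  0.00000000e+00  0.00000000e+00  1.00000000e+00]]
side 471.6860785696894 471.6860785696894 313.6243745438578 204.47855566599645 [[ 8.56772477e-01 -3.27042752e-01  3.98727928e-01  1.94985592e+02]
 [-5.15608596e-01 -5.57377072e-01  6.50752315e-01 -7.25423882e+02]
 [ 9.41797726e-03 -7.63134220e-01 -6.46171389e-01  6.43741363e+02]
 [ 0.00000000e+00  0.00000000e+00  0.00000000e+00  1.00000000e+00]]
```

View pics/top0.png

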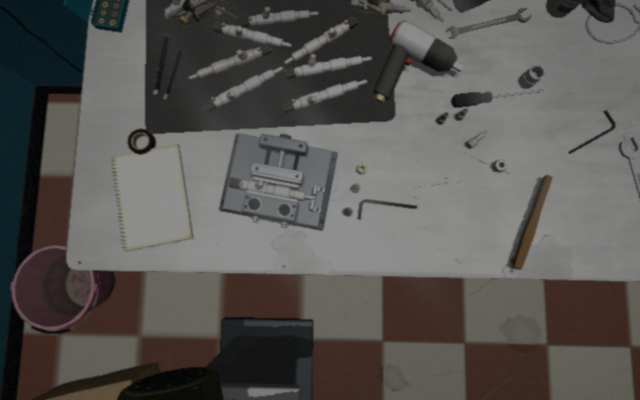

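View pics/side0.png

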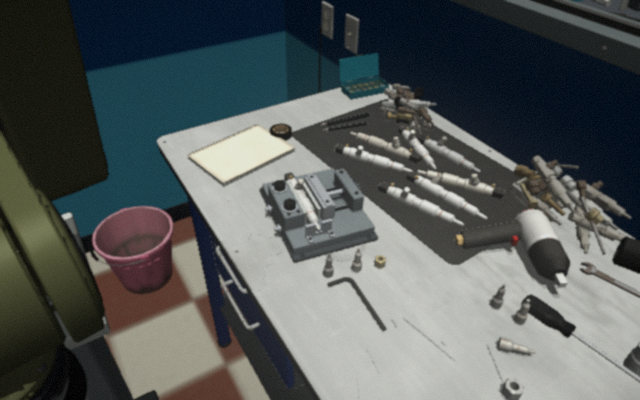

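The top view shows the vise around (280,182), with the buttons near (253,204) and (285,210) and the nozzles near (355,188) and (347,211). The side view shows it around (318,212). I'll enlarge both.

```bash
python3 - <<'E'
import cv2,numpy as np
a=cv2.imread("pics/top0.png")[120:240,210:370]
b=cv2.imread("pics/side0.png")[160:280,250:410]
for n,i in(("a",a),("b",b)):
    i=cv2.resize(i,None,fx=5,fy=5,interpolation=cv2.INTER_CUBIC)
    i=np.clip(i*1.5,0,255).astype(np.uint8)
    cv2.imwrite(f"pics/{n}1.png",i)
E
```

```text
(no output)
```

View pics/a1.png

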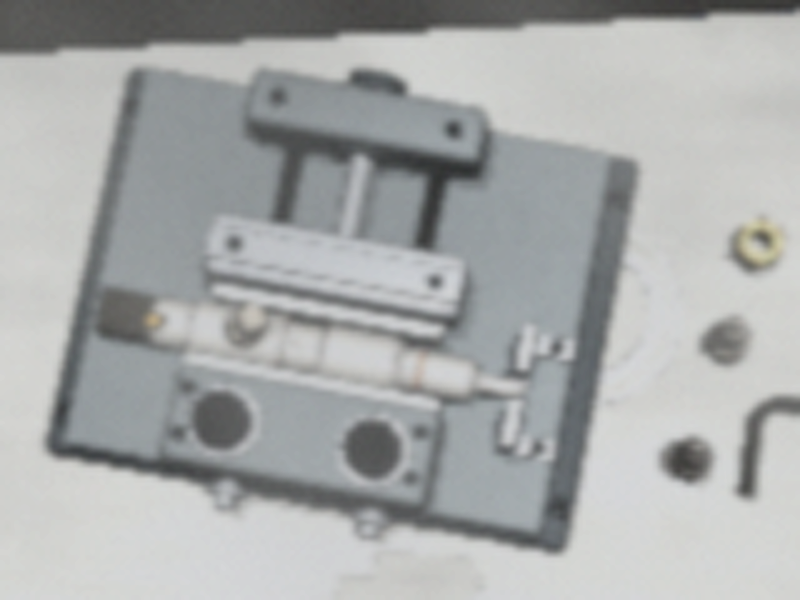

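View pics/b1.png

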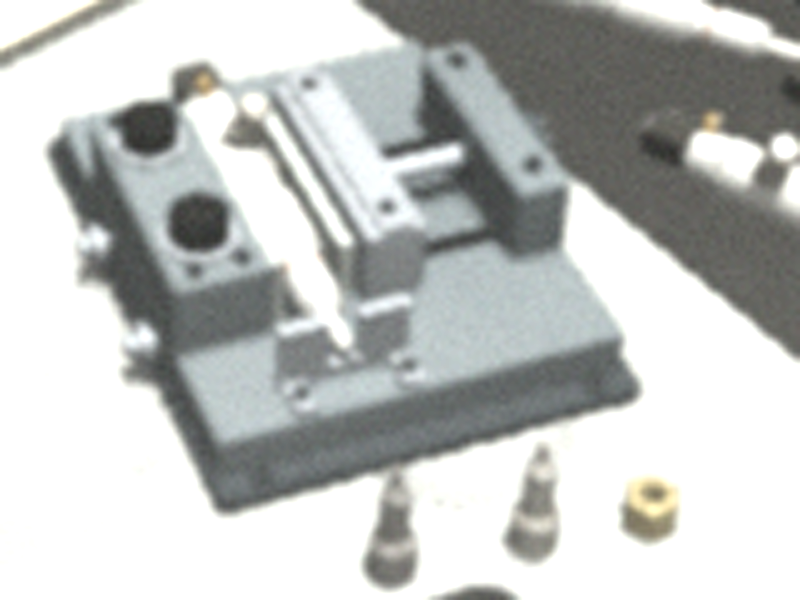

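The top crop shows the button caps at (220,418) and (373,447), the injector head's end face at about x=98, y=313, and the stop on the right. The side crop shows the caps at (147,130) and (198,222), and the nozzles clear of the vise's right end.

```bash
cat >h.py <<'E'
import numpy as np,pickle
from scipy.optimize import least_squares
from scipy.spatial.transform import Rotation as R
off={"top":(210,120),"side":(250,160)}
C={n:pickle.load(open(n+"0.pkl","rb")) for n in off}
def full(n,p): return (np.array(p,float)+.5)/5-.5+np.array(off[n])
def proj(n,P):
    c=C[n];T=np.linalg.inv(c["world_from_camera"]);p=P@T[:3,:3].T+T[:3,3]
    return np.c_[c["fx"]*p[:,0]/p[:,2]+c["cx"],c["fy"]*p[:,1]/p[:,2]+c["cy"]]
def ray(n,p,z):
    c=C[n];W=c["world_from_camera"];d=W[:3,:3]@[(p[0]-c["cx"])/c["fx"],(p[1]-c["cy"])/c["fy"],1];o=W[:3,3]
    return o+d*(z-o[2])/d[2]
def vw(v,P): 
    P=np.atleast_2d(np.array(P,float));return P@R.from_euler("z",v[2]).as_matrix().T+[v[0],v[1],0]
E
python3 - <<'E'
from h import *
L=[-62,31,76];Rr=[-62,-31,76]
obs=[("top",(220,418),L),("top",(373,447),Rr),("side",(147,130),L),("side",(198,222),Rr),
("top",(428,503),[-81,-55,62]),("top",(440,405),[-40,-55,62]),("side",(178,300),[-81,-55,62])]
def f(v): return np.concatenate([proj(n,vw(v,P))[0]-full(n,p) for n,p,P in obs])
for p,n in(((220,418),"top"),((373,447),"top"),((147,130),"side"),((198,222),"side")): print(n,ray(n,full(n,p),76).round(1))
r=least_squares(f,[430,-120,0],x_scale=[1,1,.01]);v=r.x
print("vise",v,r.fun.reshape(-1,2).round(2))
h=ray("top",full("top",(98,313)),40.5)
Ri=R.from_euler("z",v[2]).as_matrix()
print("head world",h,"vise frame",(Ri.T@(h-[v[0],v[1],0])).round(1))
print("pred head init px",[ (proj("top",vw(v,[-23.7,y,40.5]))-np.array(off["top"]))*5 for y in (93.3,108.3)])
print("mid buttons",vw(v,[-62,0,76]),"yaw deg",np.degrees(v[2]))
for n,z,p in(("top",30,(727,340)),("top",30,(687,460))):
  print("nozzle",(Ri.T@(ray(n,full(n,p),z)-[v[0],v[1],0])).round(1))
s=R.from_quat([0.993801302,0.111169458,-3.7e-5,-5.67e-4]).as_matrix();print(s)
E
```

```text
top [521.5 -62.4  76. ]
top [ 510.9 -123.7   76. ]
side [516.4 -70.5  76. ]
side [ 506.8 -129.4   76. ]
vise [ 5.76393664e+02 -1.02888801e+02 -1.37502385e-01] [[ 0.6   1.12]
 [ 0.71  0.1 ]
 [-0.36 -2.3 ]
 [ 0.74 -1.98]
 [ 0.48  0.78]
 [ 1.34  0.37]
 [-0.05 -1.51]]
head world [569.03718089  -3.99116837  40.5       ] vise frame [-20.8  97.   40.5]
pred head init px [array([[103.33320838, 318.97908061]]), array([[ 68.19017923, 313.56235201]])]
mid buttons [[514.97885529 -94.3904915   76.        ]] yaw deg -7.878306317134953
nozzle [   9.9 -164.9   30. ]
nozzle [ -42.8 -155.6   30. ]
[[ 9.75282700e-01  2.20960662e-01 -1.99607462e-04]
 [ 2.20960746e-01 -9.75282060e-01  1.11874414e-03]
 [ 5.25248691e-05 -1.13519722e-03 -9.99999354e-01]]
```

```bash
python3 -m inch '[{"dx":0.0322,"dy":-0.023},{"dx":0.0322,"dy":-0.023},{"dx":0.0322,"dy":-0.023},{"dx":0.0322,"dy":-0.023},{"dx":0.0322,"dy":-0.023},{"dx":0.0322,"dy":-0.023},{"dx":0.0322,"dy":-0.023},{"dx":0.0322,"dy":-0.023}]' 0.47 20
python3 -m inch '[{"dx":0.0322,"dy":-0.023},{"dx":0.0322,"dy":-0.023},{"dx":0.0322,"dy":-0.023},{"dx":0.0322,"dy":-0.023},{"dx":0.0322,"dy":-0.023},{"dx":0.0322,"dy":-0.023},{"dx":0.0322,"dy":-0.023},{"turn":7.4},{"turn":7.4},{"turn":7.4}]'
```

```text
validation failed for argument at $[0]...
validation failed for argument at $[0]...
```

```bash
python3 -m inch '[{"dx":0.0322,"dy":-0.023,"dz":0,"turn":2},{"dx":0.0322,"dy":-0.023,"dz":0,"turn":0}]' 0.47 20
```

```text
clock: 0.3
ee_pos: [175.2, -477.4, 204.8]
eef_rot: [-0.001, 0.996, 0.092, -0.0]
force: [-0.0, -0.3, 0.2]
opening: 81.5
gripper_force: 0.0
```

```bash
python3 -m inch '[{"dx":0.0322,"dy":-0.023,"dz":0,"turn":0},{"dx":0.0322,"dy":-0.023,"dz":0,"turn":0},{"dx":0.0322,"dy":-0.023,"dz":0,"turn":0},{"dx":0.0322,"dy":-0.023,"dz":0,"turn":0},{"dx":0.0322,"dy":-0.023,"dz":0,"turn":0},{"dx":0.0322,"dy":-0.023,"dz":0,"turn":0},{"dx":0.0322,"dy":-0.023,"dz":0,"turn":0},{"dx":0.0322,"dy":-0.023,"dz":0,"turn":0},{"dx":0.0322,"dy":-0.023,"dz":0,"turn":0},{"dx":0.0322,"dy":-0.023,"dz":0,"turn":0}]'
python3 -m inch '[{"dx":0,"dy":0,"dz":0.01,"turn":6.8},{"dx":0,"dy":0,"dz":0.02,"turn":6.8},{"dx":0,"dy":0,"dz":0.02,"turn":6.7},{"dx":0,"dy":0,"dz":0,"turn":0}]'
```

```text
clock: 1.3
ee_pos: [449.4, -190.7, 205.3]
eef_rot: [-0.0, 0.996, 0.094, -0.0]
force: [0.3, -1.1, 0.3]
opening: 49.5
gripper_force: 0.0
clock: 1.7
ee_pos: [447.5, -191.5, 153.2]
eef_rot: [-0.001, 0.996, -0.084, -0.002]
force: [0.0, 0.8, 0.6]
opening: 50.0
gripper_force: 0.0
```

```bash
python3 -m inch '[{"dx":0.017,"dy":-0.036,"dz":0.011,"turn":0},{"dx":0.017,"dy":-0.036,"dz":0.011,"turn":0},{"dx":0.017,"dy":-0.036,"dz":0.011,"turn":0},{"dx":0,"dy":0,"dz":0.014,"turn":0},{"dx":0,"dy":0,"dz":0,"turn":0},{"dx":0,"dy":0,"dz":0,"turn":0}]'
python3 - <<'E'
from plant import imaging
import cv2,numpy as np
a=imaging.capture("top")["pixels"][120:240,210:330,::-1];b=imaging.capture("side")["pixels"][110:230,250:350,::-1]
i=cv2.resize(np.hstack([a,b]),None,fx=3.6,fy=3.6,interpolation=cv2.INTER_CUBIC)
cv2.imwrite("pics/c2.png",np.clip(i*1.6,0,255).astype(np.uint8))
E
```

```text
clock: 2.3
ee_pos: [516.8, -94.5, 109.3]
eef_rot: [0.0, 0.997, -0.082, 0.0]
force: [-0.5, 0.0, -0.2]
opening: 49.7
gripper_force: 0.0
```

View pics/c2.png

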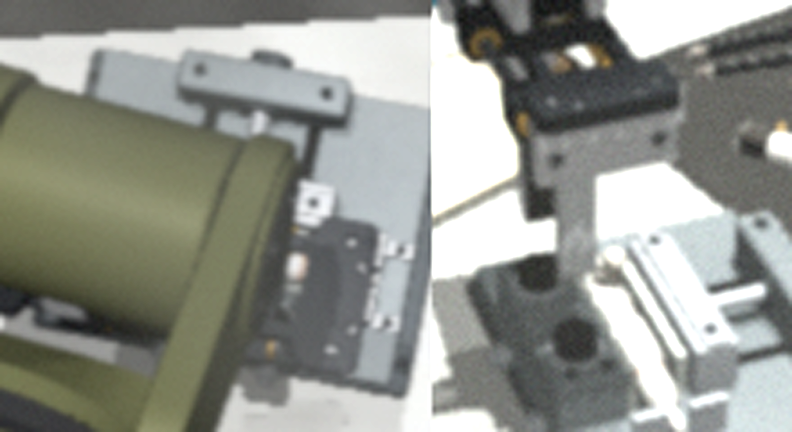

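The side view has the near fingertip at about (575,278) and the right cap at about (574,338), directly below it. The top view is blocked by the arm. Next I compare with the projection.

```bash
python3 - <<'E'
from h import *
t=np.array([516.8-.165*31,-94.5-31*.986,109.3])
print("pred tip",(proj("side",t[None])[0]-[250,110])*3.6+[432,0])
t[2]=76;print("tip at button height, crop:",(proj("side",t[None])[0]-[250,110])*3.6+[432,0])
print("top, crop a1",(proj("top",t[None])[0]-[210,120])*5)
E
```

```text
pred tip [575.89099153 280.35774192]
tip at button height, crop: [577.36167067 330.63721545]
top, crop a1 [374.55339926 443.12113105]
```

```bash
python3 -m inch '[{"dx":0,"dy":0,"dz":0.01,"turn":0},{"dx":0,"dy":0,"dz":0.01,"turn":0},{"dx":0,"dy":0,"dz":0.007,"turn":0},{"dx":0,"dy":0,"dz":0.004,"turn":0},{"dx":0,"dy":0,"dz":0.003,"turn":0},{"dx":0,"dy":0,"dz":0.003,"turn":0},{"dx":0,"dy":0,"dz":0.002,"turn":0},{"dx":0,"dy":0,"dz":0,"turn":0}]'
```

```text
clock: 3.2
ee_pos: [516.7, -94.1, 69.6]
eef_rot: [0.0, 0.997, -0.083, -0.0]
force: [-4.0, -0.4, 6.4]
opening: 49.8
gripper_force: 3.2
```

```bash
H='{"dx":0,"dy":0,"dz":0,"turn":0}'; python3 -m inch '[{"dx":0,"dy":0,"dz":0.001,"turn":0},{"dx":0,"dy":0,"dz":0,"turn":0},{"dx":0,"dy":0,"dz":0,"turn":0},{"dx":0,"dy":0,"dz":0,"turn":0},{"dx":0,"dy":0,"dz":0,"turn":0},{"dx":0,"dy":0,"dz":0,"turn":0},{"dx":0,"dy":0,"dz":0,"turn":0},{"dx":0,"dy":0,"dz":0,"turn":0},{"dx":0,"dy":0,"dz":0,"turn":0},{"dx":0,"dy":0,"dz":0,"turn":0}]'
python3 -m inch '[{"dx":0,"dy":0,"dz":0,"turn":0},{"dx":0,"dy":0,"dz":0,"turn":0},{"dx":0,"dy":0,"dz":0,"turn":0},{"dx":0,"dy":0,"dz":0,"turn":0},{"dx":0,"dy":0,"dz":0,"turn":0},{"dx":0,"dy":0,"dz":0,"turn":0},{"dx":0,"dy":0,"dz":0,"turn":0},{"dx":0,"dy":0,"dz":0,"turn":0},{"dx":0,"dy":0,"dz":0,"turn":0},{"dx":0,"dy":0,"dz":0,"turn":0}]'
python3 - <<'E'
from plant import imaging
import cv2,numpy as np
b=imaging.capture("side")["pixels"][140:260,250:410,::-1]
i=cv2.resize(b,None,fx=5,fy=5,interpolation=cv2.INTER_CUBIC)
cv2.imwrite("pics/d.png",np.clip(i*1.6,0,255).astype(np.uint8))
E
```

```text
clock: 4.2
ee_pos: [516.7, -94.1, 69.2]
eef_rot: [0.0, 0.997, -0.083, -0.0]
force: [-7.2, 0.8, 11.3]
opening: 49.9
gripper_force: 5.7
clock: 5.2
ee_pos: [516.7, -94.1, 69.2]
eef_rot: [0.0, 0.997, -0.083, -0.0]
force: [-6.0, 1.2, 10.9]
opening: 49.8
gripper_force: 5.7
```

View pics/d.png

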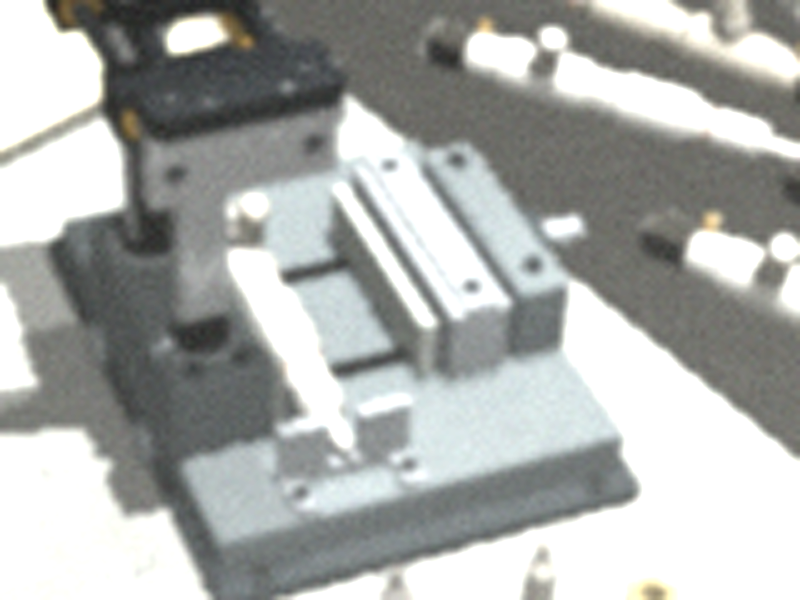

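The jaw now sits right against the rear housing at about (450,260), with a wide gap to the injector. I'll hold a little longer, then lift.

```bash
python3 -m inch '[{"dx":0,"dy":0,"dz":0,"turn":0},{"dx":0,"dy":0,"dz":0,"turn":0},{"dx":0,"dy":0,"dz":0,"turn":0},{"dx":0,"dy":0,"dz":0,"turn":0},{"dx":0,"dy":0,"dz":0,"turn":0},{"dx":0,"dy":0,"dz":0,"turn":0},{"dx":0,"dy":0,"dz":-0.01,"turn":0},{"dx":0,"dy":0,"dz":-0.02,"turn":0},{"dx":0,"dy":0,"dz":-0.03,"turn":0},{"dx":0,"dy":0,"dz":-0.03,"turn":0}]'
python3 -m inch '[{"dx":0.01,"dy":-0.03,"dz":0,"turn":0},{"dx":0.01,"dy":-0.03,"dz":0,"turn":0},{"dx":0.01,"dy":-0.03,"dz":0,"turn":0},{"dx":0.008,"dy":-0.03,"dz":0,"turn":0},{"dx":0,"dy":-0.01,"dz":0,"turn":0},{"dx":0,"dy":0,"dz":0.02,"turn":0},{"dx":0,"dy":0,"dz":0.03,"turn":0},{"dx":0,"dy":0,"dz":0.01,"turn":0},{"dx":0,"dy":0,"dz":0,"turn":0},{"dx":0,"dy":0,"dz":0,"turn":0}]' 1 20
python3 - <<'E'
from plant import imaging
import cv2,numpy as np
b=imaging.capture("side")["pixels"][120:240,250:410,::-1];b2=imaging.capture("top")["pixels"][120:240,190:350,::-1]
f=lambda i:np.clip(cv2.resize(i,None,fx=3.75,fy=3.75,interpolation=cv2.INTER_CUBIC)*1.6,0,255).astype(np.uint8)
cv2.imwrite("pics/e.png",f(np.hstack([b[:, :105],b2[:,:105]])))
E
```

```text
clock: 6.25
ee_pos: [516.6, -94.0, 159.5]
eef_rot: [-0.0, 0.997, -0.083, -0.0]
force: [0.7, -0.3, 0.1]
opening: 50.0
gripper_force: 0.0
clock: 7.25
ee_pos: [576.2, 27.5, 99.6]
eef_rot: [-0.0, 0.997, -0.083, 0.001]
force: [0.7, 0.1, -0.1]
opening: 0.6
gripper_force: 0.0
```

View pics/e.png

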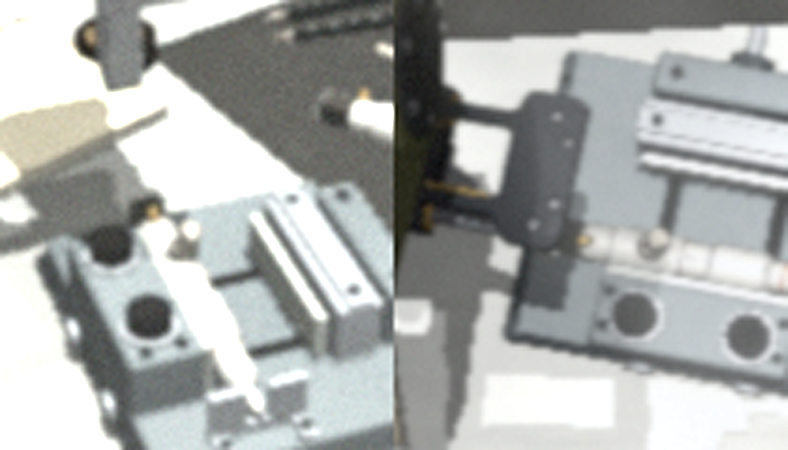

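Buttons are up at (110,243) and (150,317), the jaw is back, and the closed gripper stands beyond the head at about (575,240 in the right half). I'll descend and push.

```bash
python3 -m inch '[{"dx":0,"dy":0,"dz":0.03,"turn":0},{"dx":0,"dy":0,"dz":0.02,"turn":0},{"dx":0,"dy":0,"dz":0.012,"turn":0},{"dx":0,"dy":0,"dz":0,"turn":0},{"dx":0,"dy":0,"dz":0,"turn":0}]'
python3 -m inch '[{"dx":0,"dy":0.004,"dz":0,"turn":0},{"dx":0,"dy":0.004,"dz":0,"turn":0},{"dx":0,"dy":0.004,"dz":0,"turn":0},{"dx":0,"dy":0.004,"dz":0,"turn":0},{"dx":0,"dy":0.004,"dz":0,"turn":0}]'
python3 -m inch '[{"dx":0,"dy":0.003,"dz":0,"turn":0},{"dx":0,"dy":0.003,"dz":0,"turn":0}]'
```

```text
clock: 7.85
ee_pos: [576.4, 27.8, 37.6]
eef_rot: [-0.0, 0.997, -0.083, 0.001]
force: [0.2, 0.0, -0.3]
opening: 0.8
gripper_force: 0.0
clock: 8.35
ee_pos: [572.4, 7.7, 36.6]
eef_rot: [0.0, 0.997, -0.083, 0.0]
force: [0.2, 0.8, 0.0]
opening: 0.3
gripper_force: 0.0
clock: 8.55
ee_pos: [571.5, 2.2, 36.5]
eef_rot: [-0.0, 0.997, -0.083, 0.0]
force: [0.8, 3.4, 0.4]
opening: 0.3
gripper_force: 1.6
```

```bash
python3 -m inch '[{"dx":0,"dy":0.003,"dz":0,"turn":0},{"dx":0,"dy":0.002,"dz":0,"turn":0}]'
python3 -m inch '[{"dx":0,"dy":0.002,"dz":0,"turn":0},{"dx":0,"dy":0.002,"dz":0,"turn":0}]'
python3 -m inch '[{"dx":0,"dy":0.001,"dz":0,"turn":0},{"dx":0,"dy":0.001,"dz":0,"turn":0}]'
```

```text
clock: 8.75
ee_pos: [570.6, -2.8, 36.5]
eef_rot: [-0.0, 0.997, -0.083, 0.0]
force: [0.7, 3.4, 1.0]
opening: 0.7
gripper_force: 1.7
clock: 8.95
ee_pos: [570.0, -6.7, 36.5]
eef_rot: [-0.0, 0.997, -0.083, 0.0]
force: [0.7, 3.4, 1.1]
opening: 0.3
gripper_force: 1.8
clock: 9.15
ee_pos: [569.7, -8.7, 36.5]
eef_rot: [-0.0, 0.997, -0.083, 0.0]
force: [0.8, 3.4, 1.2]
opening: 0.9
gripper_force: 1.9
```

```bash
for i in 1; do python3 -m inch '[{"dx":0,"dy":0.001,"dz":0,"turn":0},{"dx":0,"dy":0.001,"dz":0,"turn":0}]'; python3 -m inch '[{"dx":0,"dy":0.001,"dz":0,"turn":0},{"dx":0,"dy":0,"dz":0,"turn":0}]'; python3 -m inch '[{"dx":0,"dy":0.001,"dz":0,"turn":0},{"dx":0,"dy":0,"dz":0,"turn":0}]'; done
```

```text
clock: 9.35
ee_pos: [569.3, -10.6, 36.5]
eef_rot: [-0.0, 0.997, -0.083, 0.0]
force: [2.1, 4.8, 2.5]
opening: 0.3
gripper_force: 3.0
clock: 9.55
ee_pos: [569.3, -10.8, 36.5]
eef_rot: [-0.001, 0.997, -0.083, 0.0]
force: [2.3, 9.8, 1.2]
opening: 0.4
gripper_force: 5.2
clock: 9.75
ee_pos: [569.3, -10.9, 36.5]
eef_rot: [-0.001, 0.997, -0.083, 0.0]
force: [3.3, 15.9, 1.0]
opening: 0.4
gripper_force: 8.4
```

The push stalls at TCP vise y ≈ 90, which matches the 90.8 expected with the shoulder on the stop. I'll back off and check.

```bash
python3 -m inch '[{"dx":0,"dy":-0.005,"dz":0,"turn":0},{"dx":0,"dy":-0.02,"dz":0,"turn":0},{"dx":0,"dy":-0.03,"dz":0,"turn":0},{"dx":0,"dy":-0.02,"dz":-0.04,"turn":0},{"dx":0,"dy":0,"dz":-0.045,"turn":0},{"dx":0,"dy":0,"dz":-0.045,"turn":0},{"dx":0,"dy":0,"dz":0,"turn":0},{"dx":0,"dy":0,"dz":0,"turn":0}]'
python3 - <<'E'
from plant import imaging
import cv2,numpy as np
b=imaging.capture("side")["pixels"][180:280,260:370,::-1];b2=imaging.capture("top")["pixels"][140:240,230:360,::-1]
f=lambda i:np.clip(cv2.resize(i,None,fx=3.3,fy=3.3,interpolation=cv2.INTER_CUBIC)*1.1,0,255).astype(np.uint8)
cv2.imwrite("pics/f.png",f(np.hstack([b,b2])))
E
```

```text
clock: 10.55
ee_pos: [581.5, 61.0, 166.7]
eef_rot: [0.0, 0.997, -0.083, 0.001]
force: [-1.0, 0.8, -0.9]
opening: 0.6
gripper_force: 0.0
```

View pics/f.png

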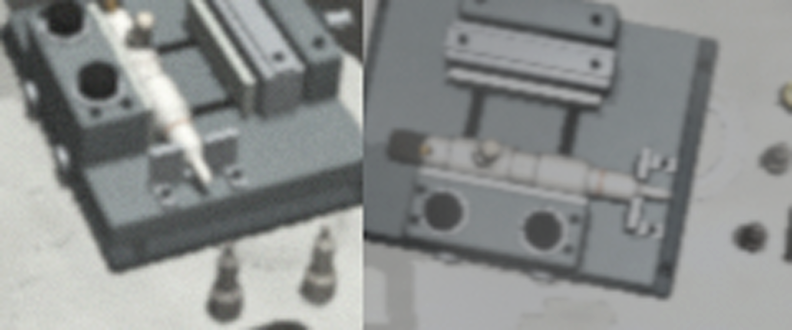

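The nose passes through the notch, at (205,175) in the side half and (660,192) in the top half. The shoulder is at the plate, the jaw is back, the buttons are up, both nozzles are standing and the gripper is clear.

```bash
python3 -c "
from plant import ctrl
print(ctrl.finish_job())"
```

```text
the job is handed in; nothing more can be done
None
```

The job is handed in and no verdict came back; in the last pictures the jaw was fully back, both buttons were up, the injector's shoulder was against the end stop with its nose in the notch, and both nozzles were still standing.

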